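Clear the spice chest's lid and hold it half open

TASK

I want to choose a spice: take the salt shaker off the lid of the wooden spice chest and stand it upright on the chopping board, then raise the lid by its bar handle to 45 degrees and keep holding it there. The lid falls shut by itself, so finish with the gripper still holding the lid still at 45 degrees; do not let go. Do not open the lid before the shaker stands on the board, do not throw the lid wide open, and leave the spotted mug and the small tub alone.

Things in the scene. Friction and masses are not known exactly. Their poses are not given: they have to be found in the camera images.
- shaker_center (a point): salt shaker, the only loose thing on the chest's lid: upright clear cylinder with grey-white filling and a pale grey domed cap, 44 mm across, 90 mm tall, about 0.12 kg. This point is its centre, 45 mm above its foot; z is its own upward axis. It starts upright on the lid.
- board: wooden chopping board lying on the worktop, fixed, 240 mm along its x, 340 mm along its y, 22 mm thick, empty. Origin: centre of its underside, on the worktop.
- chest: wooden spice chest with four spice jars lying inside, fixed to the worktop, 180 mm along its x, 260 mm along its y, 80 mm high; its x axis points from the handle side (front, towards the robot) to the hinge side. Origin: centre of its underside. The closed lid's top is 93 mm above the worktop. Wall cabinets hang over the back of the worktop, from 0.57 m above it up, their fronts and handles about 0.56 m ahead of the robot: draw the arm in before swinging it across.
- lid (a joint): angle of the chest's lid in rad: 0 closed, grows as the front edge rises, stop at 1.4; 45 degrees is 0.785. The lid is a light wooden panel 184 x 268 x 12 mm, about 0.4 kg, with no spring and hardly any friction: at any angle it falls shut when let go. 
- lid_handle (a point): middle of the round steel bar handle of the lid, 10 mm thick, 80 mm long, parallel to the hinge, standing 45 mm out from the middle of the lid's front edge (40 mm clear gap between bar and lid edge, held by a leg at each end 45 mm from the middle), open above and below. 87 mm above the worktop when the lid is closed. It moves on an arc of radius 229 mm about the hinge line.
- lid_hinge (a point): middle of the hinge line of the lid, on the far top rim of the chest, 81 mm above the worktop; the hinge line runs along the chest's y axis. With the lid closed the handle is 229 mm from it towards the front (chest's -x) and 6 mm higher.
- mug_center (a point): bystander: white mug with dark spots, 82 mm across, 91 mm tall, standing on the worktop at the left; point 45 mm above its foot on the mug's own origin axis.
- tub_center (a point): bystander: small round tub with a blue band and grey lid, 69 mm across, 41 mm tall, standing on the worktop at the left; point 20 mm above its foot.

How it is judged:
On the way:
1. the shaker stands upright and released on the chopping board while the lid is closed (x of shaker_center in the frame of board between -0.12 and 0.12 m and y of shaker_center in the frame of board between -0.17 and 0.17 m and z of shaker_center in the frame of board between 0.06 and 0.074 m and angle between shaker_center's own z axis and vertical below 0.15 rad and linear speed of shaker below 0.03 m/s and contact force between shaker and the arm below 0.1 N and contact force between shaker and the fingers below 0.1 N and value of joint lid below 0.15 rad), for 0.2 s.
At the end, for the whole second after the job is handed in: The lid is held still at 45 degrees, give or take 6, by the gripper's fingers alone (nothing props it), and the shaker stands upright, released, on the chopping board (value of joint lid between 0.68 and 0.89 rad and velocity of joint lid between -0.05 and 0.05 rad/s and contact force between the fingers and lid above 0.5 N and contact force between lid and shaker below 0.1 N and contact force between lid and spot_mug below 0.1 N and contact force between lid and tub below 0.1 N and x of shaker_center in the frame of board between -0.12 and 0.12 m and y of shaker_center in the frame of board between -0.17 and 0.17 m and z of shaker_center in the frame of board between 0.06 and 0.074 m and angle between shaker_center's own z axis and vertical below 0.15 rad and linear speed of shaker below 0.03 m/s and contact force between shaker and the arm below 0.1 N and contact force between shaker and the fingers below 0.1 N); the arm keeps its last pose, push and grip.
It fails at once if the shaker is tipped over or dropped on its side (angle between shaker_center's own z axis and vertical above 0.7 rad).
It fails at once if the lid is opened before the shaker stands on the board (value of joint lid above 0.2 rad and not (z of shaker_center in the frame of board below 0.08 m)).
It fails at once if the lid is thrown open past about 70 degrees (value of joint lid above 1.22 rad).
It fails at once if the spotted mug is moved more than 3 cm or knocked over (distance of mug_center from where it was at the start of the episode above 0.03 m or angle between mug_center's own z axis and vertical above 0.5 rad).
It fails at once if the small tub is moved more than 3 cm or knocked over (distance of tub_center from where it was at the start of the episode above 0.03 m or angle between tub_center's own z axis and vertical above 0.5 rad).
It also fails if it takes over 66 s, if anything falls off the work surface, if the arm or the gripper's body presses on something with over 40 N, if the wrist force passes 120 N, or if a joint passes its speed limit or range.

ROBOT

A 6-joint arm with a two-finger parallel gripper is mounted at the origin on a cart in front of the work surface, level with it; the furniture and walls round the work are solid. World frame = base frame: x ahead of the robot, y to its left, z up, the work surface at z = 0. Lengths are in m, angles in rad, forces in N, time in s.
With the tool pointing down it reaches from about 0.275 to 0.975 m from the base axis. Payload 8.4 kg.
Tool frame: the origin (TCP) lies at the very end of the fingers, on their centre line; the grasp point (between the pads) lies 19 mm behind it; z points along the fingers, y is the direction in which the jaws open and shut (so a half turn about z gives the same grasp; the last joint's range is limited). The gripper opens to 92 mm and grips with 3 to 60 N. Pads are 20 mm wide; open, the fingers measure 128 mm over their backs; the gripper's body (75 mm by 189 mm) begins 69 mm behind the grasp point.
Start: joints at [-1.289, 0.353, 1.633, -0, 1.155, -0.002], TCP at [0.175, -0.6, 0.215] pointing down, gripper open.
Joint ranges: [-2.63, 2.63], [-0.92, 2.1], [0.06, 2.66], [-1.3, 4.44], [0, 2.69], [-3.02, 3.02]. Speed limits (rad/s): [2.22, 2.22, 2.79, 3.14, 3.14, 3.14].

INTERFACE

Orientations are given as a unit quaternion [w, x, y, z].
In Python, from bench import monitor, imaging, job gives the robot as it stands.
- The arm moves only by the shell command python3 -m handwheel 'ROWS' [FORCE]. ROWS is a JSON object of lists of equal length, an entry for each row: "translation": the shift along the tool's x, y, z in mm, a list of three; "angular": the turn, a rotation vector about the tool's x, y, z in rad, a list of three; "hand": the finger opening in mm, from 0 to 91.9. In form: {"translation": [[dx, dy, dz], ...], "angular": [[ax, ay, az], ...], "hand": [hand, ...]}. A call has 1 to 20 rows; each row is the pose to reach, as a shift and turn from the pose commanded when the call began, along the tool's axes at that moment; what a row does not reach only later rows make up. A row lasts 1/10 s, in which the tool goes at most 50 mm and 8.59 degrees, less where a joint would pass 70% of its speed; a pose out of reach is approached as far as the arm can. A call with a gripper value outside its range is refused whole. The fingers move at their own pace and stop on an object; FORCE is the grip in N (left out, the last holds). Time passes only in rows, so rows that repeat a pose let the fingers close. It gives the time, the measured TCP pose, the force and the opening at its end, in the units of the state.
- monitor.read_state(): the state, without advancing time (a new reading comes with each control period).
- imaging.snapshot(name): name is "side" or "top"; returns the picture (420x560x3 uint8, red, green, blue); there is no depth.
- imaging.calibration(name): a dict with "intrinsics" (3x3 intrinsics, pixels), "k1" (the pictures are not rectified: a ray, as slopes to the right and down, at radius r is drawn at 1 + k1 r^2 times it, then the intrinsics apply), "eye" and "rotation" of the camera in the world. Camera axes: x right, y up, looking along -z (the intrinsics and any distortion apply to the point x, -y, -z); pixel columns grow to the right and rows downward; lengths in m; the calibration is good to about 2 mm. A picture is of the moment at which its call begins. calibration takes no time and is no camera call.
- job.hand_in(): hands the job in, once; it reports no verdict.
The state is a dict: "time": time; "qpos": joint angles; "joint_vel": joint speeds; "joint_torque": joint torques, N m; "tool_pos": TCP position; "tool_rot": TCP orientation; "wrist_force": force on the tool from outside, world axes, zero at the start; "moment": the same for the moment, N m; "gripper_width": finger opening in m.
Only numpy, scipy, OpenCV 4.12 (cv2) and the standard library are available. Lean on these libraries where they do the work, as an engineer would, in place of code of your own. Each camera call takes 0.05 s, during which the arm holds its last target.

## Working session

There is one attempt and no reset: what is moved stays moved. The work goes in short steps, Python scripts to look and compute and a shell command to move; the robot and the scene stay as the last step left them, time stands still between calls to the robot, and variables do not carry over. Pictures are saved under pics/ and viewed, and the job is handed in when it is done.

```bash
mkdir -p pics; ls; python3 - <<'E'
from bench import monitor, imaging, job
import cv2
print(monitor.read_state())
for n in ("side","top"):
    im=imaging.snapshot(n); cv2.imwrite(f"pics/{n}0.png",im[:,:,::-1]); print(n,imaging.calibration(n))
E
```

```text
pics
{'time': 0.0, 'qpos': array([-1.28938916e+00,  3.53668636e-01,  1.63412462e+00, -2.82261800e-05,
        1.15520495e+00, -2.39059112e-03]), 'joint_vel': array([ 0.00122211,  0.00148698,  0.0001907 , -0.00056314, -0.00110545,
        0.00055044]), 'joint_torque': array([-1.66450365e-03, -5.93847620e+01, -3.34222984e+01,  6.97577256e-02,
        2.35143449e-02, -1.24469038e-04]), 'tool_pos': array([ 0.1748609 , -0.59952286,  0.21385498]), 'tool_rot': array([-6.94154403e-04,  9.89948184e-01,  1.41428776e-01, -1.10507855e-04]), 'wrist_force': array([ 0.23717738, -0.41343158,  0.4425958 ]), 'moment': array([-0.02946967,  0.01945625, -0.03614892]), 'gripper_width': 0.09194801898158872}
side {'intrinsics': array([[427.40563739,   0.        , 276.08458355],
       [  0.        , 427.40563739, 208.03072635],
       [  0.        ,   0.        ,   1.        ]]), 'k1': 0.00488550009585217, 'eye': array([-0.09564016,  0.94859503,  0.95941518]), 'rotation': array([-0.2812422 , -0.1363904 ,  0.41894041,  0.85251945])}
top {'intrinsics': array([[402.95935844,   0.        , 278.24586964],
       [  0.        , 402.95935844, 212.86674973],
       [  0.        ,   0.        ,   1.        ]]), 'k1': -0.053031785381616264, 'eye': array([0.29177131, 0.06310607, 1.32709023]), 'rotation': array([ 0.73918463,  0.08057392, -0.0700323 , -0.66498827])}
```

View pics/side0.png

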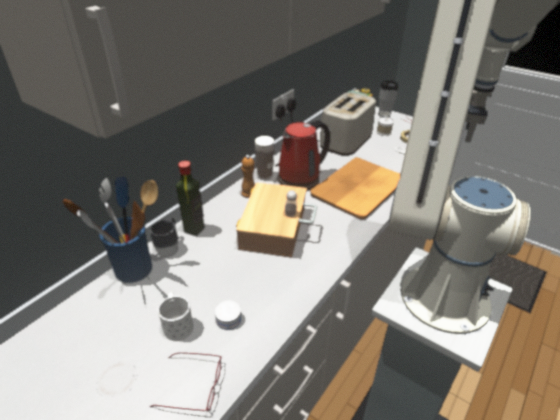

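View pics/top0.png

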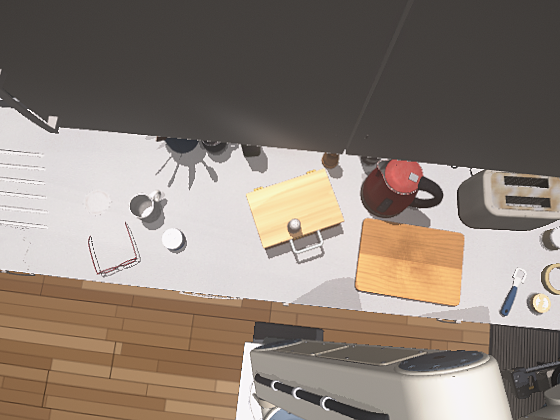

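The side view shows the chest in the middle (about 275,215), with the shaker on its lid near the handle (291,203), the board at (358,187), and the mug and tub at (176,318) and (228,314). The top view shows the chest at (295,208), the shaker at (294,226), the handle bar at about (310,250) and the board at (411,262). I'll enlarge these next.

```bash
cat > h.py <<'E'
import numpy as np, cv2
from scipy.spatial.transform import Rotation as R
from bench import monitor, imaging, job
def rot(q): return R.from_quat([q[1],q[2],q[3],q[0]])
def ray(n,u,v):
    c=imaging.calibration(n); K=c['intrinsics']
    d=np.array([(u-K[0,2])/K[0,0],(v-K[1,2])/K[1,1]]); s=d.copy()
    for _ in range(20): s=d/(1+c['k1']*(s@s))
    return c['eye'], rot(c['rotation']).apply([s[0],-s[1],-1.0])
def atz(n,u,v,z):
    e,d=ray(n,u,v); return e+d*(z-e[2])/d[2]
def proj(n,p):
    c=imaging.calibration(n); K=c['intrinsics']
    q=rot(c['rotation']).inv().apply(np.asarray(p)-c['eye']); s=np.array([q[0],-q[1]])/-q[2]
    s=s*(1+c['k1']*(s@s)); return K[0,0]*s[0]+K[0,2],K[1,1]*s[1]+K[1,2]
def crop(src,x,y,w,h,k,out):
    im=cv2.imread(src)[y:y+h,x:x+w]; im=cv2.resize(im,None,fx=k,fy=k,interpolation=cv2.INTER_CUBIC)
    for i in range(0,w,20): cv2.putText(im,str(x+i),(i*k,10),0,.35,(0,0,255)); cv2.line(im,(i*k,12),(i*k,18),(0,0,255))
    for j in range(0,h,20): cv2.putText(im,str(y+j),(0,j*k+4),0,.35,(0,0,255)); cv2.line(im,(24,j*k),(30,j*k),(0,0,255))
    cv2.imwrite(out,im)
E
python3 - <<'E'
from h import *
crop('pics/top0.png',235,160,120,110,6,'pics/c1.png')
crop('pics/top0.png',345,205,130,110,6,'pics/c2.png')
crop('pics/side0.png',225,170,120,90,6,'pics/c3.png')
E
```

```text
(no output)
```

View pics/c1.png

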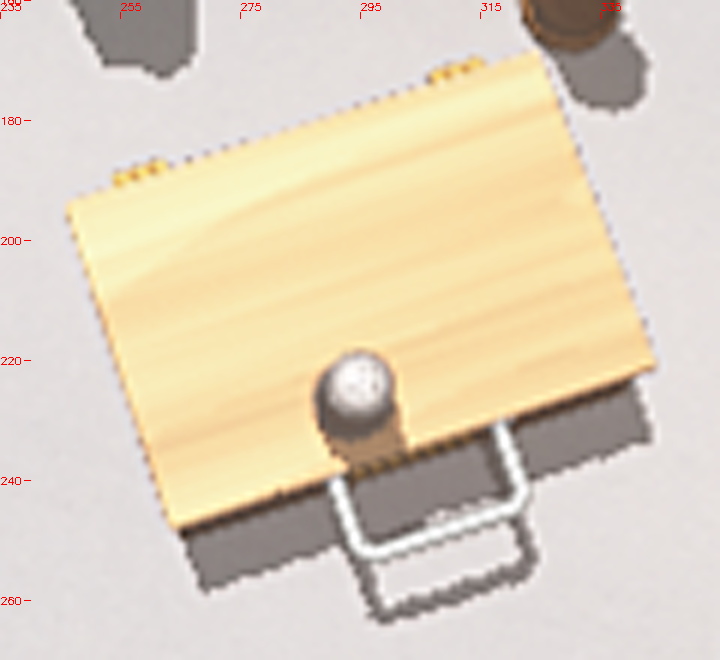

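View pics/c2.png

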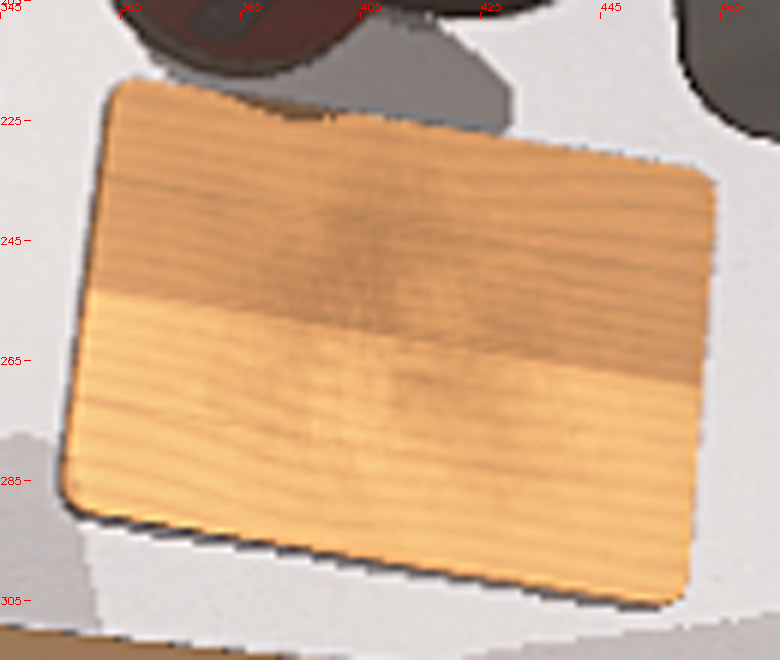

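View pics/c3.png

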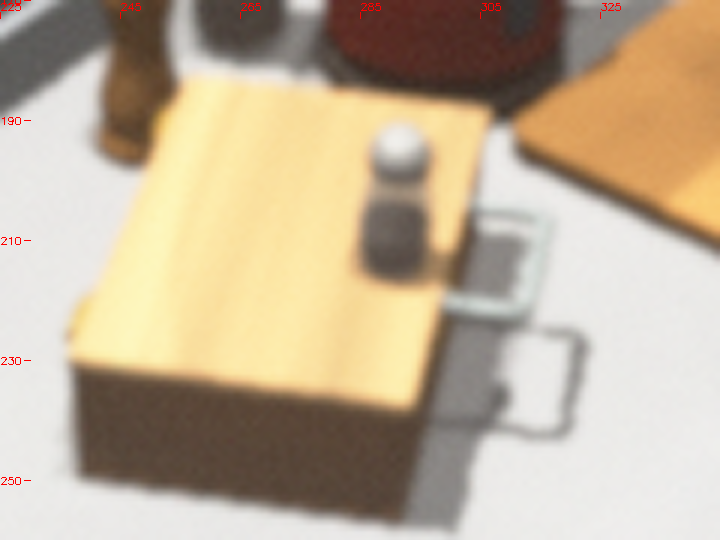

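```bash
python3 - <<'E'
from h import *
np.set_printoptions(precision=4,suppress=True)
o=-.42
def T(u,v,z,n='top'): return atz(n,u+o,v+o,z)
L=[T(*p,.093) for p in [(246.3,194.2),(325.5,169.2),(344.2,221.3),(264.7,248)]]
print('lid',*L); 
for i in range(4): print(np.linalg.norm(L[i]-L[(i+1)%4]))
c=sum(L)/4; x=(L[0]+L[1]-L[2]-L[3]); print('centre',c,'yawx',np.degrees(np.arctan2(x[1],x[0])), np.degrees(np.arctan2(*( (L[0]+L[3]-L[1]-L[2])[[1,0]])))-90)
h=[T(296.7,252,.087),T(322,244,.087)];print('bar',*h,sum(h)/2,np.linalg.norm(h[0]-h[1]))
B=[T(*p,.022) for p in [(361.5,218),(465,233),(459.5,306.8),(354,290.8)]]
print('board',*B,sum(B)/4)
for i in range(4): print(np.linalg.norm(B[i]-B[(i+1)%4]))
print('shaker top',T(294.5,223.5,.17),'side',T(291.5,195,.17,'side'))
e1,d1=ray('top',294.1,223.1);e2,d2=ray('side',291.1,194.6)
A=np.stack([d1,-d2],1);t=np.linalg.lstsq(A,e2-e1,rcond=None)[0];print(e1+d1*t[0],e2+d2*t[1])
# side lid corners
S=[T(*p,.093,'side') for p in [(237,230),(256,183),(307,188),(294,238)]];print('side lid',*S,sum(S)/4)
print('side bar',T(312,222.5,.087,'side'),T(315.5,206,.087,'side'))
print('mug/tub',T(144,207,.05),T(173,240,.04))
E
```

```text
lid [0.6086 0.2045 0.093 ] [ 0.7178 -0.0384  0.093 ] [ 0.5539 -0.1103  0.093 ] [0.4446 0.1271 0.093 ]
0.2662871606234881
0.17901543395651665
0.26137086970343515
0.1813554374058683
centre [0.5812 0.0457 0.093 ] yawx 24.473993238206113 24.455802401274553
bar [0.4434 0.0278 0.087 ] [ 0.4764 -0.0478  0.087 ] [ 0.4599 -0.01    0.087 ] 0.0824720058284534
board [ 0.5861 -0.1766  0.022 ] [ 0.5715 -0.5231  0.022 ] [ 0.33   -0.5086  0.022 ] [ 0.3467 -0.168   0.022 ] [ 0.4586 -0.3441  0.022 ]
0.34673726559470786
0.24196232342471943
0.3410121065372258
0.2395247657422891
shaker top [0.5157 0.0446 0.17  ] side [0.5117 0.042  0.17  ]
[0.5155 0.0446 0.1711] [0.5113 0.0425 0.1704]
side lid [0.6009 0.2071 0.093 ] [ 0.7151 -0.0306  0.093 ] [ 0.5511 -0.1138  0.093 ] [0.4375 0.1321 0.093 ] [0.5762 0.0487 0.093 ]
side bar [0.4372 0.0307 0.087 ] [ 0.4748 -0.0498  0.087 ]
mug/tub [0.5417 0.5383 0.05  ] [0.4453 0.4282 0.04  ]
```

```bash
cat >> h.py <<'E'
def want(x,y,z,yawy):
    # tool down, tool y axis at yawy degrees
    a=np.radians(yawy); Y=np.array([np.cos(a),np.sin(a),0]);Z=np.array([0,0,-1.]);X=np.cross(Y,Z)
    return np.array([x,y,z]),R.from_matrix(np.stack([X,Y,Z],1))
def rel(p,r,p0=None,r0=None):
    s=monitor.read_state()
    p0=s['tool_pos'] if p0 is None else p0; r0=rot(s['tool_rot']) if r0 is None else r0
    return np.round(r0.inv().apply(p-p0)*1000,1), np.round((r0.inv()*r).as_rotvec(),3)
E
python3 - <<'E'
from h import *
print(rel(*want(.42,0,.25,24.5)))
E
```

```text
(array([ 403.2, -507. ,  -35.4]), array([-1.000e-03, -1.000e-03, -1.715e+00]))
```

```bash
python3 -m handwheel '{"translation":[[10,-12,-2],[30,-38,-4],[55,-69,-6],[80,-100,-8],[106,-133,-10],[131,-165,-12],[157,-197,-14],[182,-229,-16],[208,-261,-18],[233,-293,-20],[259,-325,-23],[284,-357,-26],[310,-389,-29],[335,-421,-31],[360,-453,-33],[383,-482,-35],[398,-500,-35],[403,-507,-35],[403,-507,-35],[403,-507,-35]],"angular":[[0,0,-0.05],[0,0,-0.15],[0,0,-0.25],[0,0,-0.35],[0,0,-0.45],[0,0,-0.55],[0,0,-0.65],[0,0,-0.75],[0,0,-0.85],[0,0,-0.95],[0,0,-1.05],[0,0,-1.15],[0,0,-1.25],[0,0,-1.35],[0,0,-1.45],[0,0,-1.55],[0,0,-1.65],[0,0,-1.715],[0,0,-1.715],[0,0,-1.715]],"hand":[91,91,91,91,91,91,91,91,91,91,91,91,91,91,91,91,91,91,91,91]}' 30; python3 - <<'E'
from h import *
print(monitor.read_state())
print(rel(*want(.514,.043,.235,24.5)))
for n in ("side","top"): cv2.imwrite(f"pics/{n}1.png",imaging.snapshot(n)[:,:,::-1])
E
```

```text
time: 2.1
tool_pos: [0.4195, -0.0006, 0.2493]
tool_rot: [-0.0, 0.541, 0.841, -0.0]
wrist_force: [-0.2, 0.1, -0.4]
gripper_width: 0.0912
{'time': 2.1, 'qpos': array([-4.77628433e-03, -1.52950109e-02,  2.00218115e+00, -2.51432164e-04,
        1.15541143e+00, -4.31295508e-01]), 'joint_vel': array([-0.01688434, -0.00363799,  0.00353709,  0.00189261, -0.00018151,
        0.0008628 ]), 'joint_torque': array([ 8.11139736e-01, -3.20358467e+01, -3.36362350e+01,  1.15451063e-01,
        1.79429166e-02, -1.03029809e-01]), 'tool_pos': array([ 0.41953948, -0.00058652,  0.24933745]), 'tool_rot': array([-2.35427111e-04,  5.41388538e-01,  8.40772451e-01, -2.86401099e-04]), 'wrist_force': array([-0.2330536 ,  0.147411  , -0.38316332]), 'moment': array([-0.01204461, -0.09582326, -0.01103049]), 'gripper_width': 0.09117476380015839}
(array([  0.6, 104. ,  14.3]), array([-0.001, -0.   , -0.001]))
```

View pics/side1.png

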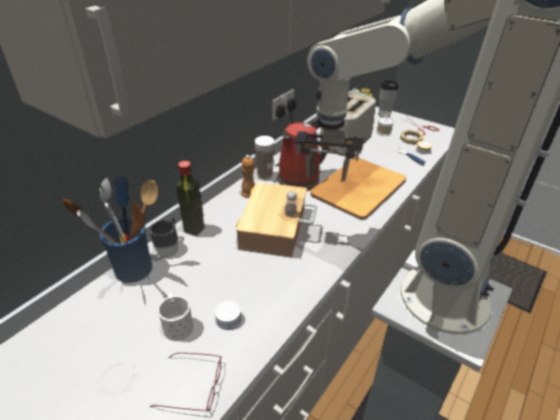

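View pics/top1.png

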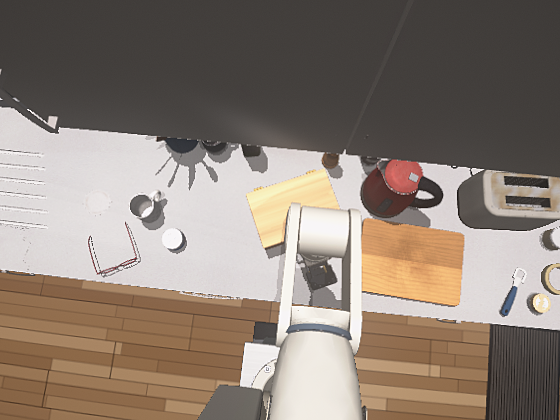

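```bash
python3 - <<'E'
from h import *
for z in (.25,.27,.35,.45,.5,.55,.6,.65): print(z,proj('side',[.42,0,z]),proj('top',[.42,0,z]))
E
```

```text
0.25 (np.float64(324.8981463870214), np.float64(177.07166457302986)) (np.float64(308.2099130968347), np.float64(254.13348446779827))
0.27 (np.float64(325.3906090059189), np.float64(171.43940991581417)) (np.float64(308.73601196756687), np.float64(253.2811114544424))
0.35 (np.float64(327.46039646344315), np.float64(147.77726218209278)) (np.float64(311.05010383884996), np.float64(249.53117294422847))
0.45 (np.float64(330.2967842248478), np.float64(115.37697491218537)) (np.float64(314.51882223958313), np.float64(243.9080451359044))
0.5 (np.float64(331.8320666725591), np.float64(97.85170231538363)) (np.float64(316.55778554189567), np.float64(240.6014897177456))
0.55 (np.float64(333.45434950952864), np.float64(79.34273765075287)) (np.float64(318.85023638252983), np.float64(236.8827969163376))
0.6 (np.float64(335.1713387174913), np.float64(59.76375838288021)) (np.float64(321.4464742652921), np.float64(232.6699603450929))
0.65 (np.float64(336.9916894119237), np.float64(39.01790216775899)) (np.float64(324.41101480802274), np.float64(227.85772680473005))
```

```bash
python3 - <<'E'
from h import *
print(rel(*want(.396,-.011,.122,-65.5)))
p,r=want(.396,-.011,.122,-65.5); print(rel(*want(.514,.043,.122,-65.5),p0=p,r0=r))
E
```

```text
(array([  0.6, -25.6, 127.5]), array([-0.   ,  0.   ,  1.569]))
(array([129.8,  -0.2,   0. ]), array([0., 0., 0.]))
```

```bash
python3 -m handwheel '{"translation":[[0,-3,2],[0,-6,5],[0,-9,10],[0,-12,16],[0,-15,24],[0,-18,34],[0,-21,45],[0,-24,57],[0,-25,70],[1,-26,83],[1,-26,96],[1,-26,108],[1,-26,118],[1,-26,125],[1,-26,128],[1,-26,128],[1,-26,128]],"angular":[[0,0,0.06],[0,0,0.18],[0,0,0.31],[0,0,0.44],[0,0,0.57],[0,0,0.7],[0,0,0.83],[0,0,0.96],[0,0,1.09],[0,0,1.22],[0,0,1.35],[0,0,1.46],[0,0,1.54],[0,0,1.57],[0,0,1.57],[0,0,1.57],[0,0,1.57]],"hand":[91,91,91,91,91,91,91,91,91,91,91,91,91,91,91,91,91]}' 30; python3 - <<'E'
from h import *
print(rel(*want(.514,.043,.122,-65.5)), monitor.read_state()['qpos'])
for n in ("side","top"): cv2.imwrite(f"pics/{n}2.png",imaging.snapshot(n)[:,:,::-1])
crop('pics/side2.png',225,90,160,130,5,'pics/c4.png')
E
```

```text
time: 3.9
tool_pos: [0.396, -0.0105, 0.1219]
tool_rot: [0.0, 0.977, 0.213, 0.0]
wrist_force: [-0.6, 0.0, 0.1]
gripper_width: 0.0908
(array([ 1.295e+02,  5.000e-01, -1.000e-01]), array([ 0.   , -0.   ,  0.002])) [-3.01975893e-02  1.24202041e-01  2.18640043e+00  1.03165971e-05
  8.30582974e-01  1.11100953e+00]
```

View pics/c4.png

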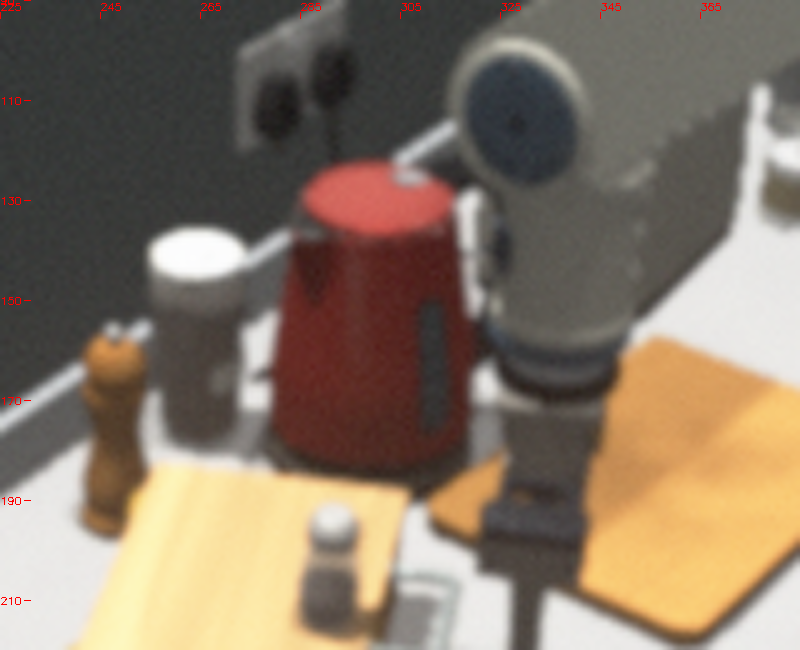

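The crop shows the near finger (about 330,212) hanging in front of the handle, and the shaker still upright at (291,203). The path along the chest's x axis is clear.

```bash
python3 -m handwheel '{"translation":[[6,0,0],[18,0,0],[32,0,0],[46,0,0],[60,0,0],[74,0,0],[88,0,0],[102,0,0],[114,0,0],[123,0,0],[129,0,0],[129,0,0],[129,0,0]],"angular":[[0,0,0],[0,0,0],[0,0,0],[0,0,0],[0,0,0],[0,0,0],[0,0,0],[0,0,0],[0,0,0],[0,0,0],[0,0,0],[0,0,0],[0,0,0]],"hand":[91,91,91,91,91,91,91,91,91,91,91,91,91]}' 30; python3 - <<'E'
from h import *
for n in ("side","top"): cv2.imwrite(f"pics/{n}3.png",imaging.snapshot(n)[:,:,::-1])
crop('pics/side3.png',225,90,160,130,5,'pics/c5.png')
E
```

```text
time: 5.3
tool_pos: [0.5127, 0.0432, 0.1214]
tool_rot: [-0.0, 0.977, 0.213, -0.0]
wrist_force: [-0.7, -0.1, -0.6]
gripper_width: 0.0912
```

View pics/c5.png

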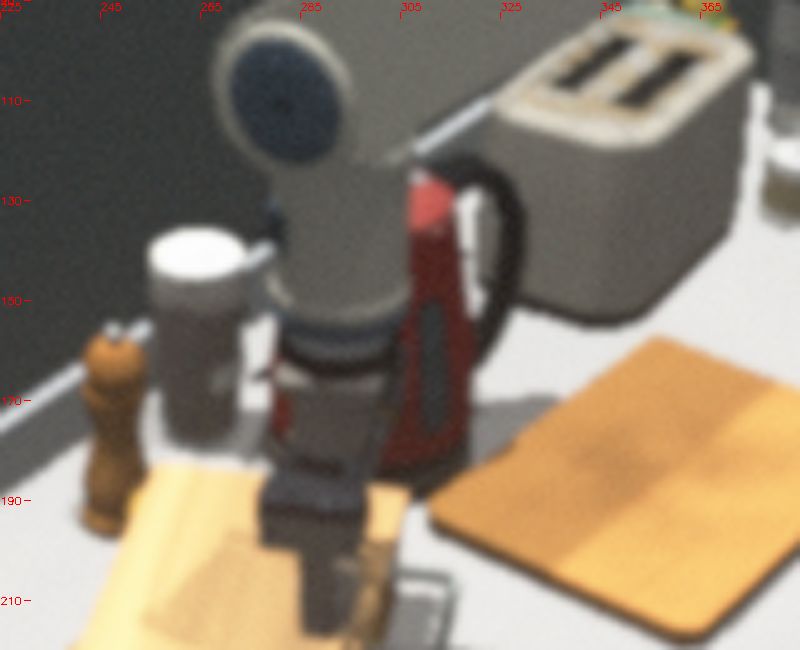

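The near finger covers the shaker at (290,208), so the two line up. I'll close the gripper.

```bash
python3 -m handwheel '{"translation":[[0,0,0],[0,0,0],[0,0,0],[0,0,0],[0,0,0],[0,0,0],[0,0,0],[0,0,0],[0,0,0],[0,0,0]],"angular":[[0,0,0],[0,0,0],[0,0,0],[0,0,0],[0,0,0],[0,0,0],[0,0,0],[0,0,0],[0,0,0],[0,0,0]],"hand":[60,50,40,36,36,36,36,36,36,36]}' 20
```

```text
time: 6.4
tool_pos: [0.5132, 0.0433, 0.1216]
tool_rot: [0.0, 0.977, 0.213, 0.0]
wrist_force: [1.1, -1.5, -0.0]
gripper_width: 0.0405
```

```bash
python3 - <<'E'
from h import *
print(monitor.read_state()['gripper_width'])
for n in ("side","top"): cv2.imwrite(f"pics/{n}4.png",imaging.snapshot(n)[:,:,::-1])
crop('pics/side4.png',255,160,80,70,9,'pics/c6.png')
crop('pics/top4.png',255,180,100,80,7,'pics/c7.png')
E
```

```text
0.040519156971492234
```

View pics/c6.png

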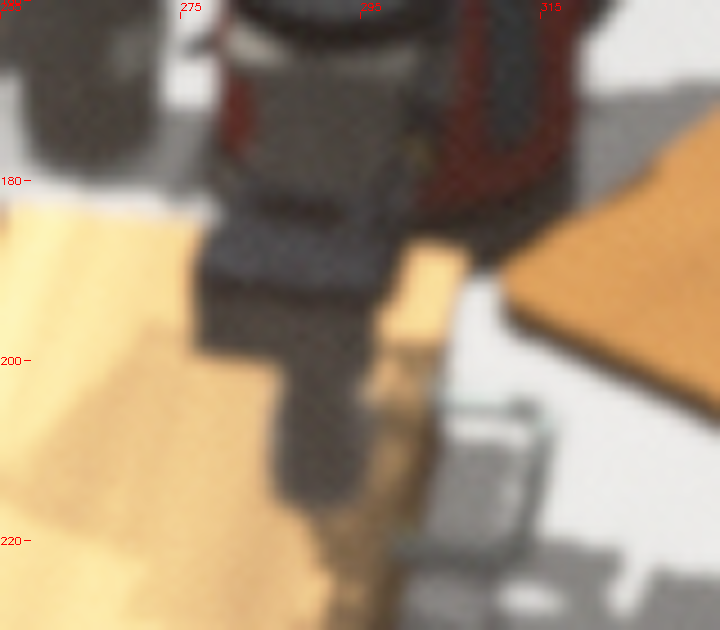

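View pics/c7.png

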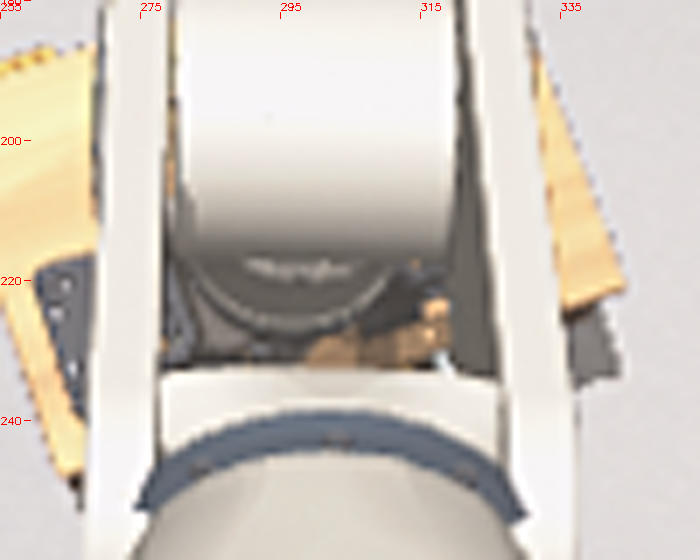

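The shaker is hidden behind the finger (about 290,208). The 40 mm opening means something is held. I'll lift it a little, draw back and check.

```bash
python3 -m handwheel '{"translation":[[0,0,-2],[0,0,-5],[0,0,-10],[0,0,-15],[-2,0,-18],[-8,0,-18],[-18,0,-18],[-30,0,-18],[-44,0,-18],[-58,0,-18],[-72,0,-18],[-86,0,-18],[-100,0,-18],[-112,0,-18],[-118,0,-18],[-120,0,-18],[-120,0,-18]],"angular":[[0,0,0],[0,0,0],[0,0,0],[0,0,0],[0,0,0],[0,0,0],[0,0,0],[0,0,0],[0,0,0],[0,0,0],[0,0,0],[0,0,0],[0,0,0],[0,0,0],[0,0,0],[0,0,0],[0,0,0]],"hand":[36,36,36,36,36,36,36,36,36,36,36,36,36,36,36,36,36]}' 20; python3 - <<'E'
from h import *
for n in ("side","top"): cv2.imwrite(f"pics/{n}5.png",imaging.snapshot(n)[:,:,::-1])
crop('pics/side5.png',225,130,120,100,6,'pics/c8.png')
crop('pics/top5.png',235,160,120,110,6,'pics/c9.png')
print(rel(*want(.44,-.36,.16,-65.5)))
E
```

```text
time: 8.2
tool_pos: [0.4043, -0.0067, 0.1398]
tool_rot: [0.0, 0.977, 0.213, 0.0]
wrist_force: [-0.2, 0.4, -1.1]
gripper_width: 0.0403
(array([-114.8,  336.2,  -20.3]), array([ 0.   , -0.001,  0.001]))
```

View pics/c8.png

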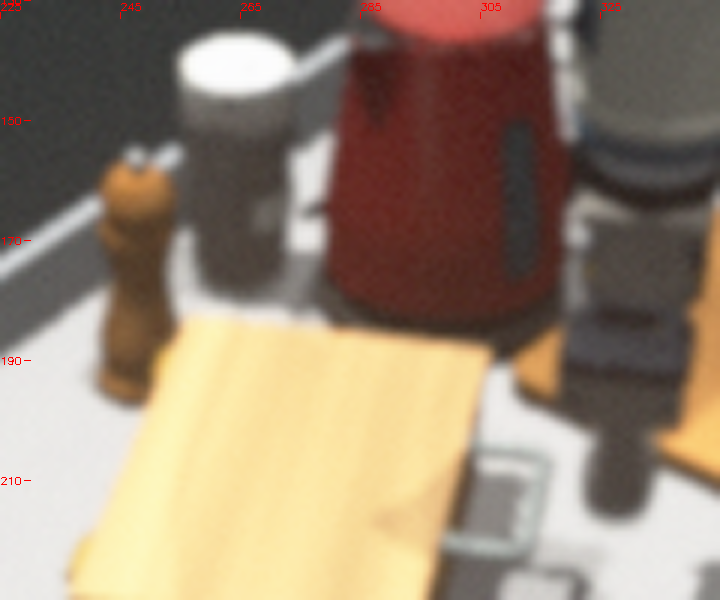

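View pics/c9.png

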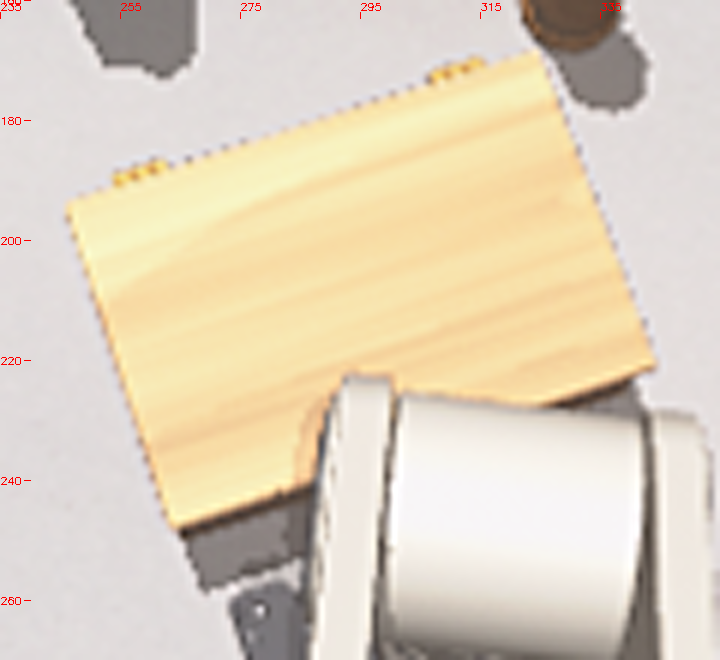

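The lid is now empty and closed, and the shaker is in the fingers near (327,210). Next I'll carry it to the board.

```bash
python3 -m handwheel '{"translation":[[-2,5,0],[-6,16,0],[-12,35,0],[-20,58,0],[-28,82,0],[-36,106,0],[-44,130,0],[-52,154,0],[-60,178,0],[-69,202,0],[-77,226,0],[-85,250,0],[-93,274,0],[-101,297,0],[-108,316,0],[-113,330,0],[-115,336,0],[-115,336,0],[-115,336,0]],"angular":[[0,0,0],[0,0,0],[0,0,0],[0,0,0],[0,0,0],[0,0,0],[0,0,0],[0,0,0],[0,0,0],[0,0,0],[0,0,0],[0,0,0],[0,0,0],[0,0,0],[0,0,0],[0,0,0],[0,0,0],[0,0,0],[0,0,0]],"hand":[36,36,36,36,36,36,36,36,36,36,36,36,36,36,36,36,36,36,36]}' 20; python3 - <<'E'
from h import *
print(rel(*want(.44,-.36,.055,-65.5)))
for n in ("side","top"): cv2.imwrite(f"pics/{n}6.png",imaging.snapshot(n)[:,:,::-1])
crop('pics/side6.png',290,100,160,120,5,'pics/c10.png')
E
```

```text
time: 10.2
tool_pos: [0.4389, -0.3593, 0.1394]
tool_rot: [-0.0, 0.977, 0.213, -0.0]
wrist_force: [-0.2, 0.1, -0.6]
gripper_width: 0.0404
(array([ 0.7,  1.2, 84.4]), array([-0.001,  0.   ,  0.001]))
```

View pics/c10.png

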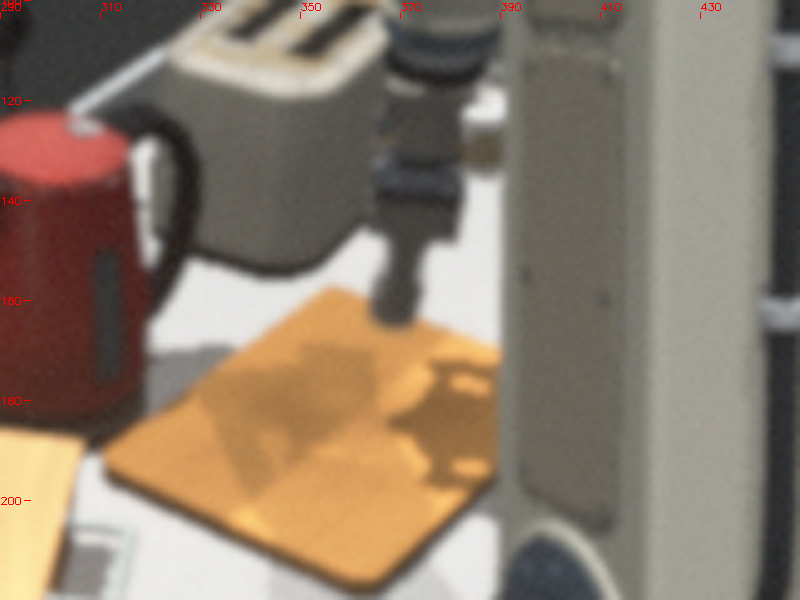

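The shaker hangs over the middle of the board, with its foot at about (368,163). I'll lower it.

```bash
python3 -m handwheel '{"translation":[[0,0,3],[0,0,10],[0,0,20],[0,0,32],[0,0,44],[0,0,56],[0,0,66],[0,0,74],[0,0,79],[0,0,82],[0,0,84],[0,0,85],[0,0,86],[0,0,87],[0,0,87]],"angular":[[0,0,0],[0,0,0],[0,0,0],[0,0,0],[0,0,0],[0,0,0],[0,0,0],[0,0,0],[0,0,0],[0,0,0],[0,0,0],[0,0,0],[0,0,0],[0,0,0],[0,0,0]],"hand":[36,36,36,36,36,36,36,36,36,36,36,36,36,36,36]}' 20
```

```text
time: 11.8
tool_pos: [0.4392, -0.36, 0.0527]
tool_rot: [0.0, 0.977, 0.213, 0.0]
wrist_force: [-0.1, 0.7, -1.1]
gripper_width: 0.0403
```

```bash
python3 -m handwheel '{"translation":[[0,0,0.5],[0,0,1],[0,0,1.5],[0,0,2],[0,0,2]],"angular":[[0,0,0],[0,0,0],[0,0,0],[0,0,0],[0,0,0]],"hand":[36,36,36,36,36]}' 20;  python3 - <<'E'
from h import *
cv2.imwrite(f"pics/s7.png",imaging.snapshot('side')[:,:,::-1])
crop('pics/s7.png',290,100,160,120,5,'pics/c11.png')
E
```

```text
time: 12.3
tool_pos: [0.4392, -0.36, 0.0508]
tool_rot: [0.0, 0.977, 0.213, 0.0]
wrist_force: [-1.0, 0.5, 2.3]
gripper_width: 0.0404
```

View pics/c11.png

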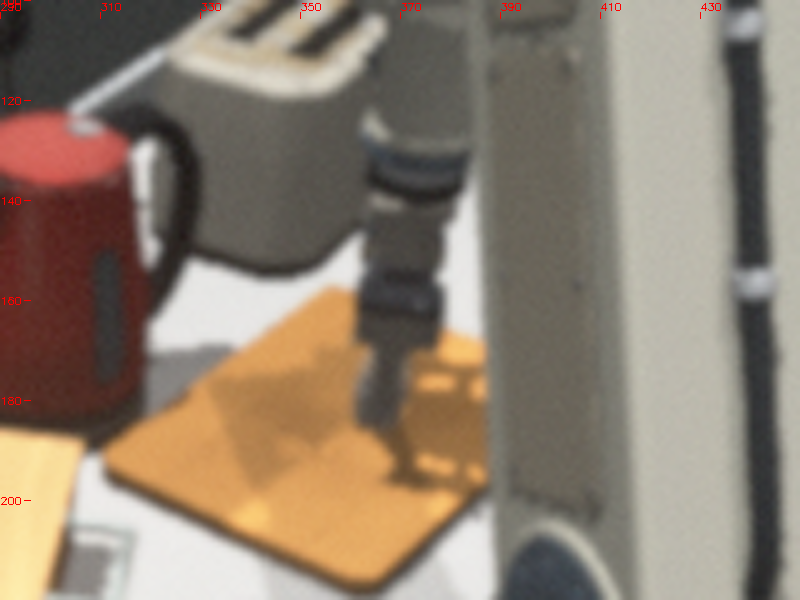

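The foot touches the board at about (365,185), and the wrist force rose by about 3 N. I'll open the gripper and go up.

```bash
python3 -m handwheel '{"translation":[[0,0,0],[0,0,0],[0,0,0],[0,0,0],[0,0,0],[0,0,0],[0,0,0],[0,0,0],[0,0,-4],[0,0,-14],[0,0,-30],[0,0,-50],[0,0,-75],[0,0,-100],[0,0,-125],[0,0,-145],[0,0,-155],[0,0,-160],[0,0,-160]],"angular":[[0,0,0],[0,0,0],[0,0,0],[0,0,0],[0,0,0],[0,0,0],[0,0,0],[0,0,0],[0,0,0],[0,0,0],[0,0,0],[0,0,0],[0,0,0],[0,0,0],[0,0,0],[0,0,0],[0,0,0],[0,0,0],[0,0,0]],"hand":[42,45,50,60,70,80,90,90,90,90,90,90,90,90,90,90,90,90,90]}' 20;  python3 - <<'E'
from h import *
for n in ("side","top"): cv2.imwrite(f"pics/{n}8.png",imaging.snapshot(n)[:,:,::-1])
crop('pics/side8.png',290,100,160,120,5,'pics/c12.png')
E
```

```text
time: 14.25
tool_pos: [0.4392, -0.36, 0.2109]
tool_rot: [0.0, 0.977, 0.213, 0.0]
wrist_force: [-0.7, -0.1, -0.0]
gripper_width: 0.0895
```

View pics/c12.png

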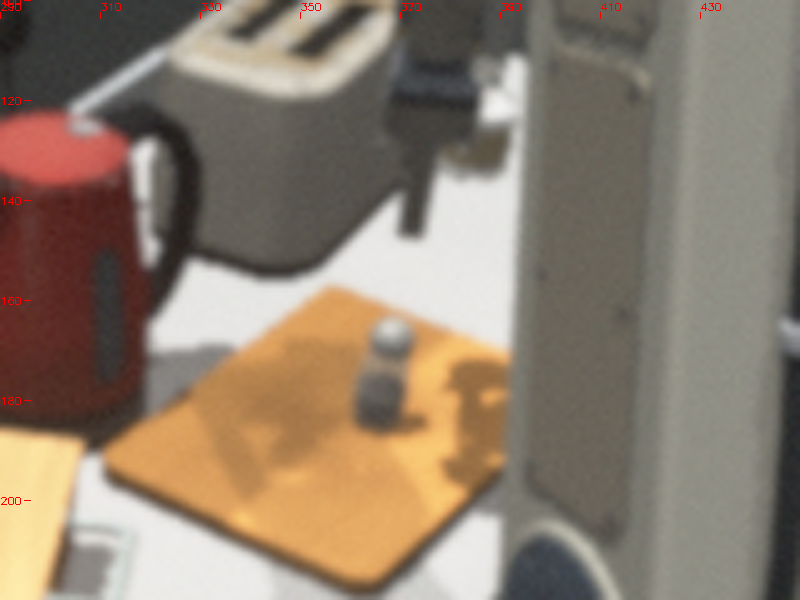

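View pics/top8.png

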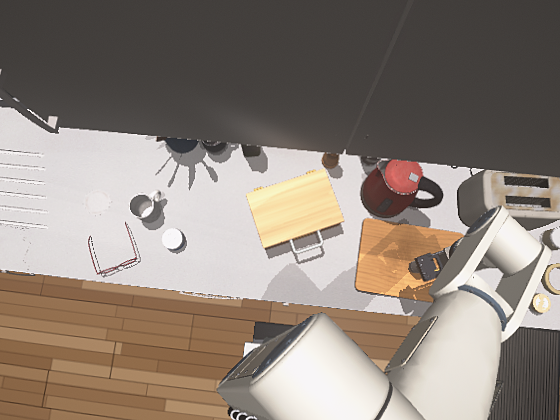

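The shaker stands upright and alone on the board (cap at 368,167, foot at 366,185). The top view shows the lid closed with the handle free at about (310,250). The last segment has a large tilt, so I'll work out the kinematics before grasping the lid, to check the arm stays in range and clear of the cabinets.

```bash
cat >> h.py <<'E'
from scipy.optimize import least_squares
D=[([.3537,1.6341],.6245,.2139),([-.0153,2.0022],.4195,.2493),([.1242,2.1864],.3961,.1219)]
def tilt(bar,th,yaw=24.5,back=0.,d=.019):
    c=np.array([np.cos(np.radians(yaw)),np.sin(np.radians(yaw)),0]); u=np.array([0,0,1.]); t=np.radians(th)
    Z=np.sin(t)*c-np.cos(t)*u; Y=np.cos(t)*c+np.sin(t)*u; X=np.cross(Y,Z)
    return np.asarray(bar)+(d-back)*Z, R.from_matrix(np.stack([X,Y,Z],1))
def barat(a,b0=(.458,-.010,.087),yaw=24.5):
    c=np.array([np.cos(np.radians(yaw)),np.sin(np.radians(yaw)),0])
    h=np.array(b0)+.229*c; h[2]=b0[2]-.006
    f=a+np.arctan2(.006,.229); r=np.hypot(.229,.006)
    return h-c*r*np.cos(f)+np.array([0,0,r*np.sin(f)])
E
python3 - <<'E'
from h import *
np.set_printoptions(precision=4,suppress=True)
s=monitor.read_state(); q=s['qpos']; print(q); D.append((q[1:3],np.hypot(*s['tool_pos'][:2]),s['tool_pos'][2]))
def f(x): return [v for (qq,r,z) in D for v in (x[0]+x[1]*np.sin(qq[0])+x[2]*np.sin(sum(qq))-r, x[3]+x[1]*np.cos(qq[0])+x[2]*np.cos(sum(qq))-z)]
o=least_squares(f,[0,.45,.45,0]); print(o.x,o.fun)
a,L1,L2,bz=o.x
Lt=.35
def fk(q):
    w=np.array([a+L1*np.sin(q[1])+L2*np.sin(q[1]+q[2]),0,bz+Lt+L1*np.cos(q[1])+L2*np.cos(q[1]+q[2])])
    Rr=R.from_euler('z',q[0])*R.from_euler('y',q[1]+q[2])*R.from_euler('z',q[3])*R.from_euler('y',q[4])*R.from_euler('z',q[5])*R.from_euler('z',90,degrees=True)
    w=R.from_euler('z',q[0]).apply(w)
    return w+Rr.apply([0,0,Lt]),Rr,w
p,r,w=fk(q); print(p-s['tool_pos'],(r.inv()*rot(s['tool_rot'])).as_rotvec())
q0=np.array([0,0,2,0,.9,-.4])
for ang,th,back in [(0,20,.08),(0,20,0),(.2,20,0),(.4,22,0),(.6,27,0),(.785,32,0),(0,35,.08),(0,35,0),(.785,40,0)]:
    P,RR=tilt(barat(ang),th,back=back)
    g=lambda q:np.r_[(fk(q)[0]-P)*5,(fk(q)[1].inv()*RR).as_rotvec()]
    o=least_squares(g,q0); q0=o.x if o.cost<1e-6 else q0
    print(ang,th,back,'cost',o.cost,'q',o.x,'tcp',P,'wrist',fk(o.x)[2])
E
```

```text
[-0.6893  0.2695  1.7628 -0.      1.1107  0.4527]
[-0.0291  0.578   0.4929 -0.1264] [-0.0027  0.0023 -0.0066  0.0031  0.0105 -0.007  -0.0012  0.0016]
[-0.0022 -0.0001  0.0016] [ 0.  0. -0.]
0 20 0.08 cost 4.619643898166596e-31 q [-0.204  -0.0024  2.3024  0.3725  0.5882 -0.9166] tcp [ 0.439  -0.0187  0.1443] wrist [ 0.3301 -0.0683  0.4732]
0 20 0 cost 4.281751517672621e-25 q [-0.1591  0.1648  2.3382  0.5191  0.3916 -1.0442] tcp [ 0.4639 -0.0073  0.0691] wrist [ 0.355  -0.0569  0.398 ]
0.2 20 0 cost 2.2386405187342263e-29 q [-0.1503  0.0907  2.2867  0.3988  0.502  -0.9037] tcp [ 0.4692 -0.0049  0.1145] wrist [ 0.3602 -0.0546  0.4434]
0.4 22 0 cost 1.4242624315971547e-19 q [-0.1446  0.0357  2.2381  0.3828  0.574  -0.8644] tcp [0.4831 0.0014 0.1581] wrist [ 0.3637 -0.053   0.4826]
0.6 27 0 cost 8.194036339988127e-21 q [-0.1495 -0.0062  2.2097  0.4651  0.585  -0.9219] tcp [0.5053 0.0116 0.1983] wrist [ 0.3607 -0.0543  0.5102]
0.785 32 0 cost 1.3113407349526338e-20 q [-0.1454 -0.0238  2.1832  0.5602  0.5713 -0.9862] tcp [0.532  0.0237 0.231 ] wrist [ 0.3632 -0.0532  0.5278]
0 35 0.08 cost 2.190921823219884e-27 q [-0.4167 -0.0372  2.4806  1.0699  0.5107 -1.7551] tcp [ 0.4262 -0.0245  0.137 ] wrist [ 0.2435 -0.1078  0.4237]
0 35 0 cost 1.2354092038441514e-30 q [-0.3016  0.1681  2.4855  1.5543  0.3922 -2.1847] tcp [ 0.4679 -0.0055  0.0714] wrist [ 0.2852 -0.0887  0.3581]
0.785 40 0 cost 8.567008179503486e-23 q [-0.2057 -0.0439  2.2701  0.9169  0.4998 -1.3654] tcp [0.5339 0.0246 0.2326] wrist [ 0.3292 -0.0687  0.5007]
```

```bash
python3 - <<'E'
from h import *
P,r=tilt(barat(0),20,back=.09); print(P,rel(P,r))
E
```

```text
[ 0.43590302 -0.02007017  0.15371818] (array([ 138.6, -309.9,   56.3]), array([-0.275,  0.273, -1.552]))
```

```bash
python3 -m handwheel '{"translation":[[3,-6,0],[10,-22,0],[18,-41,1],[27,-61,2],[36,-82,4],[46,-103,6],[56,-124,8],[65,-146,11],[75,-167,15],[84,-188,20],[94,-210,26],[103,-231,32],[113,-253,38],[123,-275,45],[131,-292,51],[136,-304,55],[139,-310,56],[139,-310,56],[139,-310,56]],"angular":[[0,0,-0.03],[-0.01,0.01,-0.1],[-0.03,0.03,-0.2],[-0.05,0.05,-0.3],[-0.07,0.07,-0.4],[-0.09,0.09,-0.5],[-0.11,0.11,-0.6],[-0.13,0.13,-0.7],[-0.15,0.15,-0.8],[-0.17,0.17,-0.9],[-0.19,0.19,-1.0],[-0.21,0.21,-1.1],[-0.22,0.22,-1.2],[-0.24,0.24,-1.32],[-0.26,0.26,-1.43],[-0.27,0.27,-1.52],[-0.275,0.273,-1.552],[-0.275,0.273,-1.552],[-0.275,0.273,-1.552]],"hand":[90,80,70,60,50,40,36,36,36,36,36,36,36,36,36,36,36,36,36]}' 20;  python3 - <<'E'
from h import *
P,r=tilt(barat(0),20,back=.0); print(rel(P,r))
P,r=tilt(barat(0),20,back=.09); print(rel(P,r))
for n in ("side","top"): cv2.imwrite(f"pics/{n}9.png",imaging.snapshot(n)[:,:,::-1])
crop('pics/side9.png',265,140,100,90,7,'pics/c13.png')
crop('pics/top9.png',255,180,100,90,7,'pics/c14.png')
print(monitor.read_state()['qpos'])
E
```

```text
time: 16.25
tool_pos: [0.4368, -0.0204, 0.1547]
tool_rot: [0.094, 0.533, 0.828, 0.146]
wrist_force: [0.8, 0.1, -0.3]
gripper_width: 0.0359
(array([ 0.8, -1. , 90.6]), array([ 0.   ,  0.001, -0.001]))
(array([ 0.7, -1. ,  0.6]), array([ 0.   ,  0.001, -0.001]))
[-2.20056904e-01 -1.68570889e-03  2.29158251e+00  3.71697966e-01
  6.00414717e-01 -9.27726628e-01]
```

View pics/c13.png

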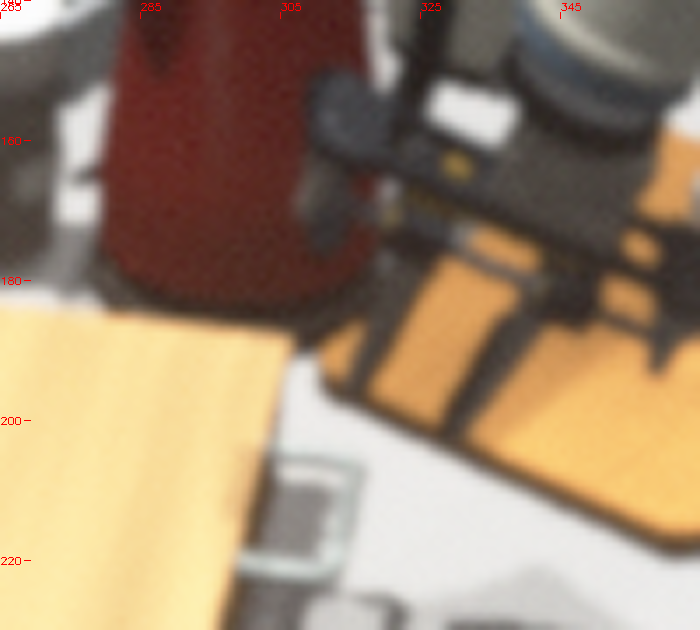

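View pics/c14.png

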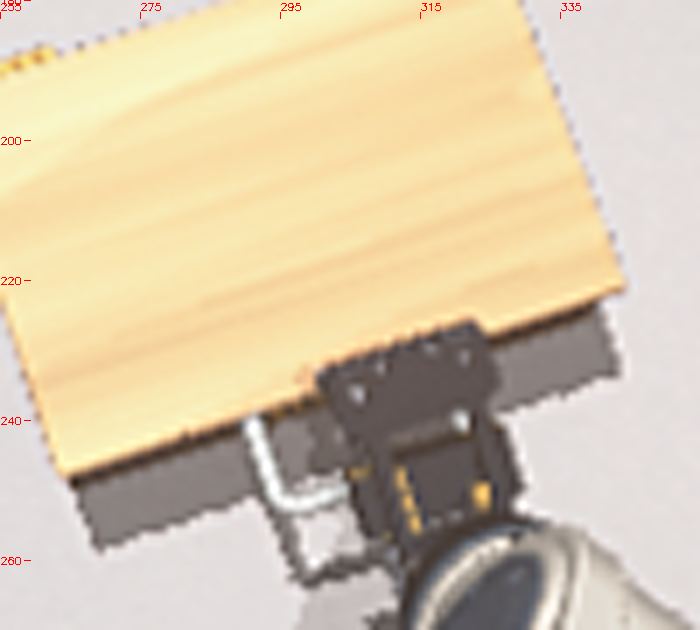

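```bash
python3 - <<'E'
from h import *
s=monitor.read_state(); p=s['tool_pos'];r=rot(s['tool_rot'])
for d in (-27,0,27): print(d,proj('side',p+r.apply([0,d/1000,0])))
b=barat(0);print('bar',proj('side',b),proj('top',b))
a=np.radians(114.5)
for k in(-.045,.045): q=b+k*np.array([np.cos(a),np.sin(a),0]);print(proj('side',q),proj('top',q))
E
```

```text
-27 (np.float64(329.2528812680075), np.float64(200.7639662369979))
0 (np.float64(321.5195626032369), np.float64(197.42345105661428))
27 (np.float64(313.76925718479794), np.float64(194.07548312767366))
bar (np.float64(312.93581875699454), np.float64(213.33478030349548)) (np.float64(308.90081266420157), np.float64(248.17971369080595))
(np.float64(314.80614722559494), np.float64(205.21237326009592)) (np.float64(322.59657999097647), np.float64(243.59472883725127))
(np.float64(310.9704508697708), np.float64(221.87058372885988)) (np.float64(295.13291314095784), np.float64(252.78256980262847))
```

The predicted bar and fingertip pixels agree with the pictures to about a pixel (bar mid at 313,213 in the side view, tips at 315,197 and 329,203). I'll descend over the bar.

```bash
python3 -m handwheel '{"translation":[[0,0,4],[0,0,12],[0,-1,22],[0,-1,32],[0,-1,42],[0,-1,52],[0,-1,60],[0,-1,68],[0,-1,76],[0,-1,83],[0,-1,88],[0,-1,91],[0,-1,91],[0,-1,91]],"angular":[[0,0,0],[0,0,0],[0,0,0],[0,0,0],[0,0,0],[0,0,0],[0,0,0],[0,0,0],[0,0,0],[0,0,0],[0,0,0],[0,0,0],[0,0,0],[0,0,0]],"hand":[36,36,36,36,36,36,36,36,36,36,36,36,36,36]}' 20;  python3 - <<'E'
from h import *
for n in ("side","top"): cv2.imwrite(f"pics/{n}10.png",imaging.snapshot(n)[:,:,::-1])
crop('pics/side10.png',265,160,100,80,7,'pics/c15.png')
crop('pics/top10.png',255,190,100,80,7,'pics/c16.png')
E
```

```text
time: 17.75
tool_pos: [0.4642, -0.0078, 0.0688]
tool_rot: [0.094, 0.533, 0.828, 0.146]
wrist_force: [0.1, 0.6, -0.4]
gripper_width: 0.0361
```

View pics/c15.png

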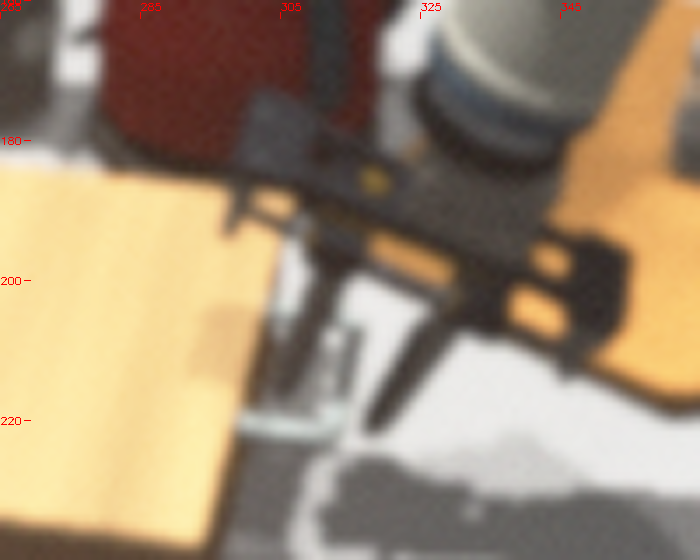

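View pics/c16.png

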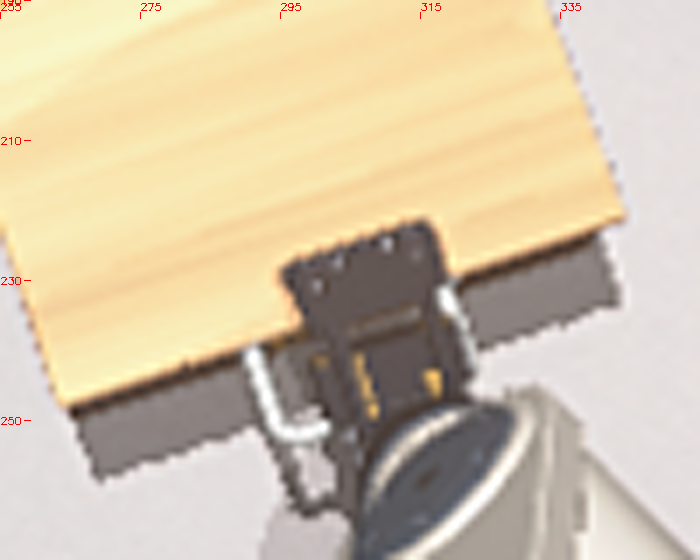

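One finger is inside the gap (tip 306,216) and the other outside (tip 318,221), with the bar between them and no contact force yet. I'll close the gripper.

```bash
python3 -m handwheel '{"translation":[[0,0,0],[0,0,0],[0,0,0],[0,0,0],[0,0,0],[0,0,0],[0,0,0],[0,0,0],[0,0,0]],"angular":[[0,0,0],[0,0,0],[0,0,0],[0,0,0],[0,0,0],[0,0,0],[0,0,0],[0,0,0],[0,0,0]],"hand":[28,20,14,8,2,2,2,2,2]}' 30; python3 - <<'E'
from h import *
s=monitor.read_state();print(s['wrist_force'],s['tool_pos'])
r=rot(s['tool_rot']); b0=barat(0)
for a in np.linspace(0,.785,17)[1:]: print(round(a,3),np.round(r.inv().apply(barat(a)-b0)*1000,1))
E
```

```text
time: 18.75
tool_pos: [0.4631, -0.0082, 0.0683]
tool_rot: [0.094, 0.533, 0.828, 0.145]
wrist_force: [-6.5, -6.4, 3.3]
gripper_width: 0.009
[-6.50209006 -6.37425029  3.30015656] [ 0.46305184 -0.00815076  0.06828135]
0.049 [ -0.    4.4 -10.4]
0.098 [ -0.    9.2 -20.5]
0.147 [ -0.   14.6 -30.4]
0.196 [ -0.   20.4 -40. ]
0.245 [ -0.1  26.7 -49.3]
0.294 [ -0.1  33.5 -58.3]
0.343 [ -0.1  40.6 -66.9]
0.392 [ -0.1  48.2 -75.2]
0.442 [ -0.1  56.2 -83.1]
0.491 [ -0.1  64.6 -90.6]
0.54 [ -0.1  73.3 -97.7]
0.589 [-1.000e-01  8.240e+01 -1.043e+02]
0.638 [-1.000e-01  9.180e+01 -1.105e+02]
0.687 [-1.000e-01  1.014e+02 -1.162e+02]
0.736 [-1.000e-01  1.114e+02 -1.215e+02]
0.785 [  -0.2  121.6 -126.2]
```

The bar is gripped at a 9 mm opening. I'll raise it along the arc, first part of the way.

```bash
python3 -m handwheel '{"translation":[[0,-1,-2],[0,1,-5],[0,3.4,-10.4],[0,5.8,-15.5],[0,8.2,-20.5],[0,10.8,-25.5],[0,13.6,-30.4],[0,16.5,-35.2],[0,19.4,-40],[0,22.5,-44.7],[0,25.7,-49.3],[0,29,-53.8],[0,32.5,-58.3],[0,36,-62.6],[0,38.5,-65.5],[0,39.6,-66.9],[0,39.6,-66.9]],"angular":[[0,0,0],[0,0,0],[0,0,0],[0,0,0],[0,0,0],[0,0,0],[0,0,0],[0,0,0],[0,0,0],[0,0,0],[0,0,0],[0,0,0],[0,0,0],[0,0,0],[0,0,0],[0,0,0],[0,0,0]],"hand":[2,2,2,2,2,2,2,2,2,2,2,2,2,2,2,2,2]}' 30; python3 - <<'E'
from h import *
for n in ("side","top"): cv2.imwrite(f"pics/{n}11.png",imaging.snapshot(n)[:,:,::-1])
crop('pics/side11.png',205,110,140,120,5,'pics/c17.png')
s=monitor.read_state(); p=s['tool_pos']-rot(s['tool_rot']).apply([0,0,.019]); h=barat(0)+.229*np.array([.91,.4147,0]); h[2]=.081
v=p-h; print('bar',p,'lid angle',np.arctan2(v[2],-(v[0]*.91+v[1]*.4147))-.026, 'radius',np.linalg.norm(v), s['wrist_force'], s['moment'])
E
```

```text
time: 20.45
tool_pos: [0.4763, -0.0021, 0.1453]
tool_rot: [0.094, 0.533, 0.829, 0.145]
wrist_force: [-6.8, -7.5, 0.9]
gripper_width: 0.009
bar [ 0.47030023 -0.00484554  0.16297689] lid angle 0.33721166087230076 radius 0.23073269227080986 [-5.26674341 -7.36989568 -0.25327583] [-1.42684605  1.03058618 -0.30197921]
```

View pics/c17.png

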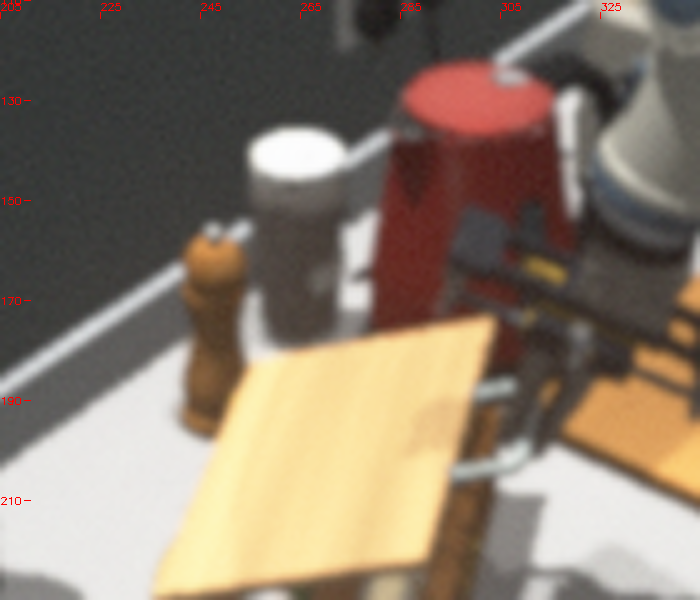

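The lid rises with the gripper (front edge now at about y = 173 px), forces stay below 11 N, and the computed angle is 0.34. I'll continue to 45 degrees.

```bash
python3 -m handwheel '{"translation":[[0,2,-2.5],[0,5,-5.8],[0,8.5,-9.4],[0,12.2,-13],[0,16,-16.6],[0,20,-20.2],[0,24,-23.7],[0,28.3,-27.3],[0,32.7,-30.8],[0,37.2,-34.2],[0,41.8,-37.4],[0,46.5,-40.6],[0,51.2,-43.6],[0,56,-46.5],[0,60.8,-49.3],[0,65.8,-52],[0,70.8,-54.6],[0,75.5,-56.8],[0,79.5,-58.6],[0,81,-59.3]],"angular":[[0,0,0],[0,0,0],[0,0,0],[0,0,0],[0,0,0],[0,0,0],[0,0,0],[0,0,0],[0,0,0],[0,0,0],[0,0,0],[0,0,0],[0,0,0],[0,0,0],[0,0,0],[0,0,0],[0,0,0],[0,0,0],[0,0,0],[0,0,0]],"hand":[2,2,2,2,2,2,2,2,2,2,2,2,2,2,2,2,2,2,2,2]}' 30; python3 - <<'E'
from h import *
for n in ("side","top"): cv2.imwrite(f"pics/{n}12.png",imaging.snapshot(n)[:,:,::-1])
crop('pics/side12.png',205,70,160,140,5,'pics/c18.png')
crop('pics/top12.png',235,150,120,110,6,'pics/c19.png')
s=monitor.read_state(); p=s['tool_pos']-rot(s['tool_rot']).apply([0,0,.019]); h=barat(0)+.229*np.array([.91,.4147,0]); h[2]=.081
v=p-h; print('bar',p,'lid angle',np.arctan2(v[2],-(v[0]*.91+v[1]*.4147))-.026, 'radius',np.linalg.norm(v), s['wrist_force'], s['joint_vel'],s['time'])
E
```

```text
time: 22.55
tool_pos: [0.5275, 0.0214, 0.2292]
tool_rot: [0.094, 0.533, 0.828, 0.145]
wrist_force: [-4.3, -3.8, 2.3]
gripper_width: 0.0091
bar [0.52163231 0.01870356 0.24695188] lid angle 0.7801333481841088 radius 0.229968622168276 [-5.18202662 -4.20705696  4.22567986] [-0.00350691 -0.00039733  0.00749053  0.00052083 -0.00477657 -0.00516952] 22.65
```

View pics/c18.png

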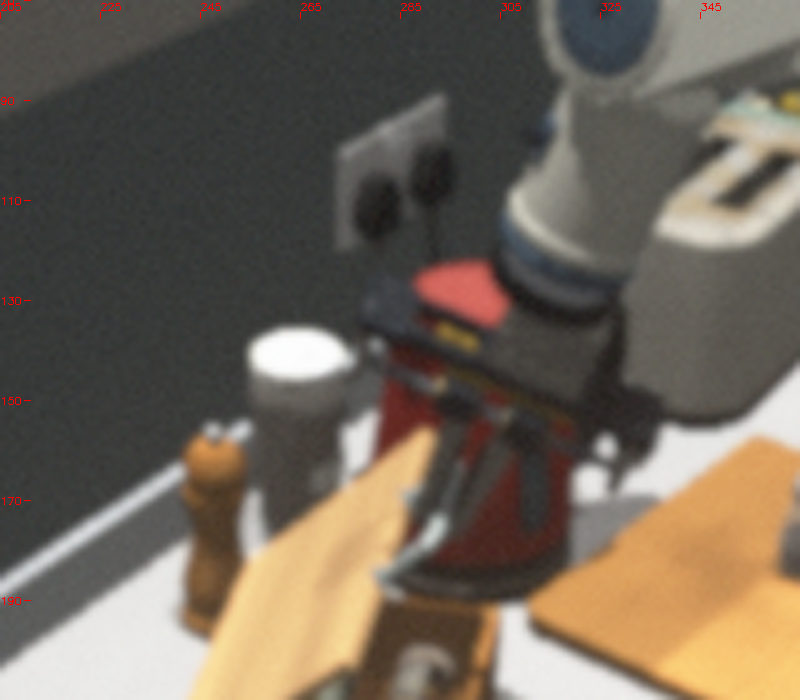

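View pics/c19.png

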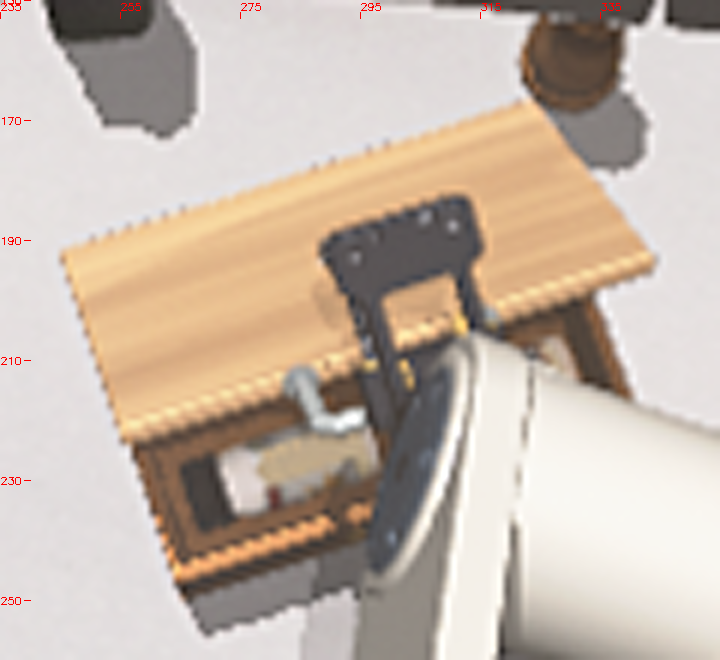

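View pics/side12.png

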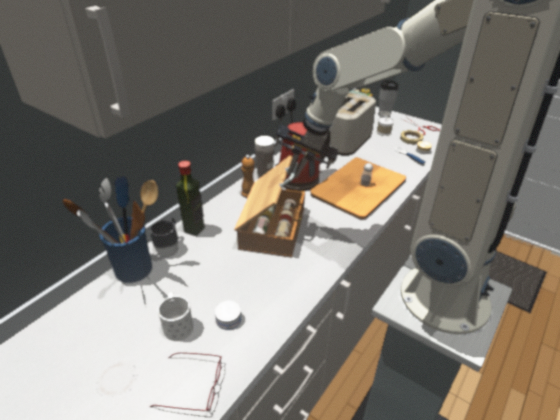

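The lid is held open about halfway, the fingers are on the bar (about 292,176 in the side view), the jars are visible, and the shaker still stands at (367,175). I'll let it settle and cross-check the angle against the lid's front corners in the top view: (344.2,193.7) and (255.3,223.3).

```bash
python3 -m handwheel '{"translation":[[0,0,0],[0,0,0],[0,0,0],[0,0,0],[0,0,0],[0,0,0],[0,0,0],[0,0,0]],"angular":[[0,0,0],[0,0,0],[0,0,0],[0,0,0],[0,0,0],[0,0,0],[0,0,0],[0,0,0]],"hand":[2,2,2,2,2,2,2,2]}' 30; python3 - <<'E'
from h import *
c=np.array([.91,.4147,0]);e=np.array([-.4147,.91,0]);h=barat(0)+.229*c;h[2]=.081;u=np.array([0,0,1.])
for a in (.65,.7,.75,.785,.82,.87,.92):
    P=lambda y,l,t:h+e*y-c*(l*np.cos(a)-t*np.sin(a))+u*(l*np.sin(a)+t*np.cos(a))
    print(a,[np.round(proj('top',P(y,.184,.012)),1) for y in(-.134,.134)],'side',[np.round(proj('side',P(-.134,.184,.012)),1)])
s=monitor.read_state(); print(s['tool_pos'],s['wrist_force'],s['gripper_width'])
E
```

```text
time: 23.45
tool_pos: [0.5273, 0.0212, 0.2288]
tool_rot: [0.094, 0.533, 0.828, 0.145]
wrist_force: [-5.6, -3.7, 4.2]
gripper_width: 0.0089
0.65 [array([345.3, 199. ]), array([256.7, 228.1])] side [array([294.1, 159.4])]
0.7 [array([344.9, 196.4]), array([255.9, 225.6])] side [array([292.4, 157.5])]
0.75 [array([344.4, 193.8]), array([255., 223.])] side [array([290.5, 155.6])]
0.785 [array([344.1, 191.8]), array([254.4, 221.1])] side [array([289.2, 154.3])]
0.82 [array([343.7, 189.8]), array([253.8, 219.2])] side [array([287.7, 153.1])]
0.87 [array([343.1, 187. ]), array([252.9, 216.3])] side [array([285.7, 151.4])]
0.92 [array([342.5, 184. ]), array([251.9, 213.4])] side [array([283.5, 149.8])]
[0.5272924  0.02124526 0.22882498] [-5.62728368 -3.70410693  4.16824702] 0.008922807564485422
```

Arm kinematics gives 0.78 rad and the pictures about 0.75, both well inside 0.68–0.89, and the pose is steady. I'll hand in.

```bash
python3 - <<'E'
from h import *
job.hand_in(); s=monitor.read_state(); print(s['time'],s['tool_pos'],s['wrist_force'],s['gripper_width'])
E
```

```text
the job is handed in; nothing more can be done
the job is handed in; nothing more can be done
```

The salt shaker now stands upright on the chopping board, and the gripper is holding the lid by its bar handle at about 45 degrees. I handed the job in at about 23.5 s.

- **Shaker:** I released it with the lid still closed. In the last pictures it stands alone on the board at about x 0.44, y -0.36 m.
- **Lid angle:** the arm position gives 0.78 rad and the lid corners in the pictures give about 0.75 rad. They disagree by 0.03 rad, but both are inside 0.68–0.89.
- **Grip:** the opening is 9 mm on the 10 mm bar, at 30 N. The wrist force is about 8 N, and the arm did not move while I let it settle.
- **Bystanders:** the arm never went near the mug or the tub, and in the side view they look unmoved. I did not measure their positions again.
- **Not checked:** the state could no longer be read after the hand-in, so these are the readings from just before it.

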